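# Free an extruder barrel's nozzle cap of unknown thread hand

### The job

Lock the clay extruder's barrel by knocking the red-headed sprung pin in its stand fully home with the mallet, then set the mallet back on the bench. Unscrew the brass nozzle cap: nobody remembers whether this barrel has an ordinary or a left-hand thread, so feel which way it gives. Lift the cap off and finish still holding it in the gripper, level and well clear above the barrel's mouth; leave the jars, pots and clay knife where they stand.

Things in the scene. Friction and masses are not known exactly. Their poses are not given: they have to be found in the camera images.
- stand: Green cast bench stand, fixed, foot 200 x 230 mm, 22 mm high, holding the upright aluminium extruder barrel. Origin at bench level on the barrel's axis, z up. The lock pin's bracket is on its -y side, 53 to 111 mm from the barrel's axis, top at 64 mm. (A like barrel under a blue cover stands on a wooden board to one side: no part of the job.)
- barrel_mouth (a point): Centre of the rim of the barrel's upper end, under the cap, 200 mm above the bench on the barrel's axis; axes as the stand's. The barrel is 50 mm in diameter.
- index_plate (a point): Centre of the top of the toothed plate at the barrel's foot, 42 mm above the bench, 154 mm across, with 12 gaps in its edge. Barrel and plate turn in the stand with light friction, more easily than the cap loosens, until the lock pin stands in a gap. At the start a gap lies under the pin.
- lock_pin (a joint): How far the lock pin is driven down, in m: 0 is up (start), 0.018 is fully home with its head down on the bracket. It is sprung but held by a friction catch: it takes about 8 to 10 N, plus a little for speed, and stays where it is driven.
- pin_top (a point): Centre of the top of the pin's red head, a disc 22 mm in diameter, 8 mm thick, 66 mm from the barrel's axis along the stand's -y; 90 mm above the bench when up, 72 mm when home. Moves with the pin.
- mallet: Rubber mallet, 0.27 to 0.49 kg, standing on one face of its head: head a black upright cylinder 44 mm in diameter and 60 mm high, wooden handle 22 mm wide and 24 mm deep that leaves the head level, at 30 mm height, and ends 172 mm from the head's axis. Origin: centre of the head's lower face; z up along the head, handle along -y.
- mallet_grip (a point): Point on the handle's centre line 58 mm from the head's axis (36 mm clear of the head), 30 mm above the head's lower face; a good place to grip across the handle. Axes as the mallet's.
- cap: Brass nozzle cap with a ribbed side and a steel star die in its top: 60 mm in diameter, 30 mm high, 0.16 kg. Origin: centre of its lower rim, z up, 177 mm above the bench when screwed on. When tight its yaw equals the stand's.
- cap_top (a point): Centre of the cap's top. Coarse three-start thread with a sprung seal, about 0.3 N m to loosen. One way the cap stops dead within 5 degrees (do not force it). The other way it is free from 60 degrees on, comes straight up, and stops again at 85; it need not rise while turned. Loosening may be anticlockwise or clockwise from above: it differs between starts and cannot be seen.
- jar_dark: Dark blue glaze jar, 62 mm in diameter, 85 mm high, loose; origin under its centre. Leave it.
- jar_amber: Amber glaze jar, 60 mm in diameter, 90 mm high, loose; origin under its centre. Leave it.
- bowl: Terracotta bowl, 124 mm across, 55 mm high, loose; origin under its centre. Leave it.
- beaker: White beaker, 76 mm across, 85 mm high, loose; origin under its centre. Leave it.
- clay_knife: Wooden clay knife lying flat, about 280 mm long along its x, loose. Leave it.
Not all that is in view belongs to the job. Leave any pink look-alike of the mallet alone.

How it is judged:
On the way, in this order (a step that is already met when the one before it is completed fails the run):
1. the lock pin is driven home by the mallet (at least 16 of its 18 mm, mallet on its head) (value of joint lock_pin above 0.016 m and contact force between mallet and lock_pin above 0.3 N).
2. with the mallet out of the gripper and the pin still home, the cap is turned loose (over 45 degrees) while still down on the barrel (angle between the x axis of cap and the x axis of stand, either way round above 0.785 rad and z of cap in the frame of barrel_mouth below -0.01 m and horizontal distance between cap and barrel_mouth below 0.01 m and value of joint lock_pin above 0.016 m and contact force between mallet and the fingers below 0.3 N).
At the end, for the whole second after the job is handed in: Cap held still in the fingers, level within 14 deg, its rim at least 20 mm above the barrel's mouth, within 100 mm of its axis, touching nothing else; lock pin home (16 of 18 mm); mallet at rest on the bench, out of the gripper and off the stand; no bystander moved 30 mm (z of cap in the frame of barrel_mouth above 0.02 m and angle between cap's own z axis and vertical below 0.25 rad and contact force between cap and the fingers above 2 N and contact force between cap and stand below 0.1 N and linear speed of each of cap, mallet below 0.03 m/s and horizontal distance between cap and barrel_mouth below 0.1 m and value of joint lock_pin above 0.016 m and height (world z) of mallet between -0.01 and 0.06 m and contact force between mallet and the fingers below 0.3 N and not (contact force between mallet and stand above 0.3 N) and distance of each of jar_dark, jar_amber, bowl, beaker, clay_knife from where it was at the start of the episode below 0.03 m); the arm keeps its last pose, push and grip.
It fails at once if jar dark disturbed (moved 30 mm) (distance of jar_dark from where it was at the start of the episode above 0.03 m).
It fails at once if jar amber disturbed (moved 30 mm) (distance of jar_amber from where it was at the start of the episode above 0.03 m).
It fails at once if bowl disturbed (moved 30 mm) (distance of bowl from where it was at the start of the episode above 0.03 m).
It fails at once if beaker disturbed (moved 30 mm) (distance of beaker from where it was at the start of the episode above 0.03 m).
It fails at once if clay knife disturbed (moved 30 mm) (distance of clay_knife from where it was at the start of the episode above 0.03 m).
It also fails if it takes over 54 s, if anything falls off the work surface, if the arm or the gripper's body presses on something with over 40 N, if the wrist force passes 120 N, or if a joint passes its speed limit or range.

### The arm

A 7-joint arm with a two-finger parallel gripper is mounted at the origin on the work surface. World frame = base frame: x ahead of the robot, y to its left, z up, the work surface at z = 0. Lengths are in m, angles in rad, forces in N, time in s.
With the tool pointing down it reaches from about 0.4 to 0.875 m from the base axis. Payload 6.5 kg.
Tool frame: the origin (TCP) lies at the very end of the fingers, on their centre line; the grasp point (between the pads) lies behind it (bot.grip_point_offset is the z of the grasp point in the tool frame, in m); z points along the fingers, y is the line along which they close (so a half turn about z gives the same grasp; the last joint's range is limited). The gripper opens to 85 mm and grips with 20 to 120 N. Pads are 22 mm wide; open, the fingers measure 114 mm over their backs; the gripper's body (76 mm by 85 mm) begins 54 mm behind the grasp point. The pads swing forward as they close: fully open they stand 13 mm farther back than shut.
Start: joints at [-1.237, 0.536, -0.004, 1.538, 0.003, 1.067, -0.071], TCP at [0.253, 0.599, 0.231] pointing down, gripper open.
Joint ranges: [-2.7, 2.7], [-0.37, 2.16], [-1.27, 1.26], [0.24, 2.4], [-1.31, 4.45], [0.19, 1.91], [-2.76, 2.76]. Speed limits (rad/s): [2.39, 2.39, 3.14, 3.14, 3.14, 3.14, 3.14].

### API

Orientations are given as a unit quaternion [x, y, z, w].
In Python, from station import bot, viewer gives the robot as it stands. The module is installed in compiled form; this text tells all that it offers.
- The arm moves only by the tool apply_moves, never from a script. Its argument "rows" is a list of rows, each a list of 2 entries, a list of its own where there are three numbers: the shift along the world's x, y, z in mm, then the turn, a rotation vector about the world's x, y, z in rad. A call has exactly 8 rows; each row shifts and turns the commanded pose from where the row before left it; what a row does not reach is not made up. A row lasts 1/8 s, in which the tool goes at most 62.5 mm and 10.7 degrees, less where a joint would pass 70% of its speed; a pose out of reach is approached as far as the arm can. A call is refused whole if a number of a shift passes 62.5 or a number of a turn 0.188, either way. A call with a gripper value outside its range is refused whole. "hand" is the opening, from 0 (shut) to 1 (fully open), set as the call begins (left out, the last holds). The fingers move at their own pace and stop on an object; "newtons" is the grip in N (left out, the last holds). Time passes only in rows, so rows that do not move let the fingers close, or fill a call up. It gives the time, the measured TCP pose, the force, the opening and the grip force at its end, in the units of the state.
- bot.observe(): the state, without advancing time (a new reading comes with each control period).
- viewer.capture(name): name is "scene" or "top" or "wrist"; returns a dict with "frame" (420x560x3 uint8, red, green, blue), "range_z" (420x560 float32, m along the optical axis (not along the pixel's ray), 0 where there is no reading), "intrinsics" (3x3 intrinsics, pixels), "rvec" (rotation vector, rad) and "tvec" (3), from world to camera coordinates, as OpenCV has them. Camera axes: x right, y down, z forward; pixel columns grow to the right and rows downward; lengths in m; the calibration is good to about 2 mm. A picture is of the moment at which its call begins.
- bot.sign_off(): hands the job in; it is judged then, once.
The state is a dict: "clock": time; "joints": joint angles; "joint_velocities": joint speeds; "joint_efforts": joint torques, N m; "tcp_pos": TCP position; "ee_rot": TCP orientation; "contact_force": force on the tool from outside, world axes, zero at the start; "torque": the same for the moment, N m; "gripper_width": opening from 0.0 (shut) to 1.0 (fully open); "finger_force": force on a finger pad.
Only numpy, scipy, OpenCV 4.12 (cv2) and the standard library are available. Lean on these libraries where they do the work, as an engineer would, in place of code of your own. Each camera call takes 0.05 s, during which the arm holds its last target. There are 200 camera calls.

## Working session

There is one attempt and no reset: what is moved stays moved. The work goes in short steps, Python scripts to look and compute and a tool call to move; the robot and the scene stay as the last step left them, time stands still between calls to the robot, and variables do not carry over. Pictures are saved under pics/ and viewed, at most 10 in all, crops included, and the job is handed in when it is done.

Besides the shell and the picture viewer there is one more tool, called after ">>>" by a JSON object that holds its "name" and its "arguments". apply_moves: Moves the arm, as the interface text tells. Its arguments: {"type":"object","properties":{"rows":{"type":"array","items":{"type":"array"}},"hand":{"type":"number"},"newtons":{"type":"number"}},"required":["rows"]}

```bash
mkdir -p pics; cat > h.py <<'E'
import numpy as np, cv2
from station import bot, viewer
def cap(n,save=None):
    c=viewer.capture(n)
    if save: cv2.imwrite('pics/'+save,c['frame'][:,:,::-1])
    np.savez('last_'+n,**c)
    return c
def pts(c):
    K=c['intrinsics'];R=cv2.Rodrigues(np.array(c['rvec'],float))[0];t=np.array(c['tvec']).reshape(3)
    z=c['range_z'];v,u=np.mgrid[:z.shape[0],:z.shape[1]]
    P=np.stack([(u-K[0,2])/K[0,0]*z,(v-K[1,2])/K[1,1]*z,z],-1)
    return (P-t)@R
def ray(c,u,v,zp):
    K=c['intrinsics'];R=cv2.Rodrigues(np.array(c['rvec'],float))[0];t=np.array(c['tvec']).reshape(3)
    d=R.T@np.array([(u-K[0,2])/K[0,0],(v-K[1,2])/K[1,1],1]);o=-R.T@t
    return o+d*(zp-o[2])/d[2]
E
python3 - <<'E'
from h import *
a=cap('scene','scene.png');b=cap('top','top.png')
s=bot.observe();print(s,bot.grip_point_offset)
for c in(a,b):
    R=cv2.Rodrigues(np.array(c['rvec'],float))[0];print(-R.T@np.array(c['tvec']).reshape(3),(c['range_z']>0).mean())
E
```

```text
{'clock': 0.1, 'joints': array([-1.23722259,  0.53713566, -0.00443228,  1.53875609,  0.0026204 ,
        1.06730987, -0.07117367]), 'joint_velocities': array([-0.00051001, -0.00282644,  0.00113683, -0.00364802, -0.00109908,
       -0.00061904,  0.00087975]), 'joint_efforts': array([ 3.07135459e-03, -5.84565890e+01,  1.05203658e+00, -2.59775877e+01,
        1.26684416e-02,  4.62636875e-03, -1.82750966e-05]), 'tcp_pos': array([0.25278743, 0.59821414, 0.23047855]), 'ee_rot': array([ 1.98508203e-01,  9.80098898e-01, -7.96611239e-04, -9.03064726e-05]), 'contact_force': array([-0.59719058,  0.12298041, -0.43997613]), 'torque': array([ 0.00271949,  0.01451518, -0.02990491]), 'finger_force': 0.0, 'gripper_width': 1.000064088720362} -0.0187
[1.06563555 0.74024342 1.06422733] 0.9945238095238095
[ 0.37121871 -0.10392193  1.17276549] 0.9960119047619047
```

View pics/scene.png

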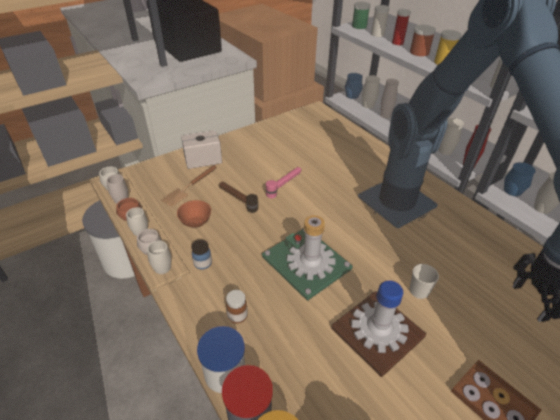

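View pics/top.png

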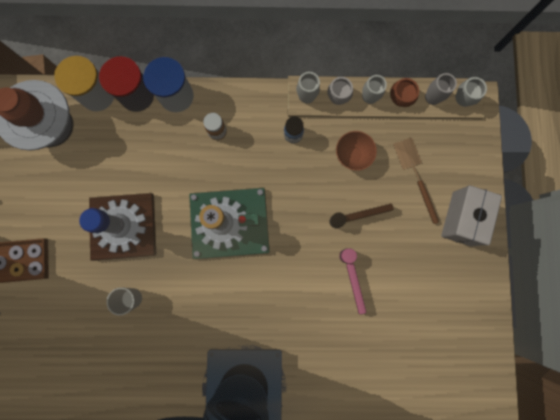

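The top view shows the green stand at about (229,223), with the cap at (211,215) and the red pin at (243,219). The black mallet head is at (338,220) with its handle running right to (391,208), and the pink decoy is at (350,270). Next I'll measure positions from both views.

```bash
python3 - <<'E'
from h import *
for n in('top','scene'):
    c=dict(np.load(f'last_{n}.npz'));P=pts(c);hsv=cv2.cvtColor(c['frame'],cv2.COLOR_RGB2HSV);H,S,V=[hsv[...,i].astype(int) for i in range(3)]
    X,Y,Z=P[...,0],P[...,1],P[...,2]
    print(n,'bench z',np.median(Z[(abs(X-.4)<.05)&(abs(Y+.1)<.05)]))
    if n=='top': print('guess cap',P[215,211],'pin',P[219,243],'head',P[220,338],'hend',P[208,388],'knife',P[200,428],'beaker',P[300,120],'jar',P[128,293],P[122,213],'bowl',P[150,356],'pink',P[256,348],P[305,360])
    def rep(nm,m):
        k,l,st,ce=cv2.connectedComponentsWithStats(m.astype(np.uint8),connectivity=8)
        for i in range(1,k):
            if st[i,4]>=12:
                q=P[l==i];print(nm,'n',st[i,4],'px',ce[i].round(1),'mean',q.mean(0).round(4),'med',np.median(q,0).round(4),'lo',np.percentile(q,3,0).round(3),'hi',np.percentile(q,97,0).round(3))
    reg=(X>.3)&(X<.75)&(Y>-.5)&(Y<.3)
    rep('brass',reg&(Z>.17)&(Z<.24)&(H>8)&(H<30)&(S>90))
    rep('captopz',reg&(Z>.198)&(Z<.215)&(Y<.15))
    rep('red',reg&((H<6)|(H>174))&(S>140)&(Z>.06)&(Z<.11)&(Y>-.2))
    rep('redcol',reg&((H<6)|(H>174))&(S>150)&(Z>.05)&(Y>-.2))
    m=reg&(Z>.045)&(Z<.075)&(V<80)&(Y<-.15)&(X<.6);rep('mhead',m)
    m=reg&(Z>.025)&(Z<.048)&(Y<-.2)&(X<.6)&(X>.44)&(Y>-.45)&(H<25);rep('handle',m)
    if n=='top':
        m2=m
        k,l,st,ce=cv2.connectedComponentsWithStats(m.astype(np.uint8));
        if k>1:
            i=1+np.argmax(st[1:,4]);print(cv2.fitLine(P[l==i][:,:2].astype(np.float32),cv2.DIST_L2,0,.01,.01).ravel())
    g=reg&(H>45)&(H<90)&(S>70)&(Z>.012)&(Z<.03);rep('green',g)
    q=P[g][:,:2].astype(np.float32);print(cv2.minAreaRect(q))
    pl=reg&(Z>.035)&(Z<.049)&(S<60)&(Y<.15);rep('plate',pl)
E
```

```text
top bench z 0.020029545439830633
guess cap [0.47920447 0.07361378 0.20783572] pin [0.48210535 0.00470362 0.08940123] head [ 0.4851707  -0.26883908  0.06144329] hend [ 0.52454422 -0.42077318  0.04387865] knife [ 0.55407577 -0.55109159  0.01863068] beaker [0.247055   0.36565538 0.01821016] jar [ 0.75241808 -0.13490246  0.08492857] [0.76556283 0.09884727 0.08922037] bowl [ 0.71265899 -0.33561536  0.00276289] pink [ 0.38128572 -0.29720139  0.06038954] [ 0.24131852 -0.33358114  0.04286065]
brass n 246 px [211.8 216.8] mean [0.4748 0.0716 0.2063] med [0.4734 0.07   0.2071] lo [0.449 0.046 0.195] hi [0.502 0.1   0.21 ]
captopz n 449 px [210.9 216.3] mean [0.4761 0.0739 0.2074] med [0.4764 0.0737 0.2074] lo [0.451 0.048 0.203] hi [0.502 0.1   0.211]
red n 21 px [241.9 218.7] mean [0.4828 0.0078 0.0906] med [0.482  0.0075 0.0909] lo [0.476 0.002 0.088] hi [0.489 0.013 0.094]
redcol n 17 px [241.9 218.4] mean [0.4769 0.0011 0.1543] med [0.4821 0.0074 0.0912] lo [ 0.423 -0.053  0.089] hi [0.488 0.013 0.655]
mhead n 175 px [338.2 219.5] mean [ 0.4867 -0.2699  0.0593] med [ 0.486  -0.2693  0.0595
[... 1854 characters left out ...]
px [297.5 237.5] mean [0.4868 0.0128 0.0909] med [0.4871 0.0123 0.0905] lo [0.482 0.004 0.088] hi [0.491 0.019 0.095]
mhead n 81 px [251.3 199. ] mean [ 0.4931 -0.264   0.0578] med [ 0.4927 -0.2623  0.0594] lo [ 0.477 -0.282  0.046] hi [ 0.507 -0.249  0.064]
handle n 269 px [237.3 193.9] mean [ 0.5111 -0.3393  0.0381] med [ 0.5109 -0.3435  0.0401] lo [ 0.481 -0.429  0.026] hi [ 0.535 -0.25   0.047]
((0.0, 0.0), (0.0, 0.0), 0.0)
plate n 13 px [287.9 243.4] mean [ 0.5    -0.0199  0.0416] med [ 0.5004 -0.018   0.0414] lo [ 0.496 -0.029  0.036] hi [ 0.502 -0.013  0.047]
plate n 792 px [311. 262.] mean [0.4854 0.087  0.0421] med [0.4947 0.0937 0.0422] lo [0.409 0.015 0.036] hi [0.546 0.143 0.047]
```

>>> {"name": "apply_moves", "arguments": {"rows": [[[30,-50,30],[0,0,-0.115]],[[30,-55,30],[0,0,-0.115]],[[30,-60,10],[0,0,-0.115]],[[30,-60,0],[0,0,-0.115]],[[30,-60,0],[0,0,-0.115]],[[30,-60,0],[0,0,-0.115]],[[30,-60,0],[0,0,-0.115]],[[30,-60,0],[0,0,-0.11]]], "hand": 1}}

```text
clock: 1.1
tcp_pos: [0.4764, 0.1649, 0.296]
ee_rot: [0.612, 0.791, 0.0, -0.0]
contact_force: [1.1, 0.3, -0.2]
gripper_width: 1.002
finger_force: 0.0
```

>>> {"name": "apply_moves", "arguments": {"rows": [[[5,-60,0],[0,0,0]],[[5,-60,0],[0,0,0]],[[0,-60,0],[0,0,0]],[[0,-60,0],[0,0,0]],[[0,-60,0],[0,0,0]],[[0,-60,-30],[0,0,0]],[[0,-50,-40],[0,0,0]],[[0,-30,-40],[0,0,0]]]}}

```text
clock: 2.1
tcp_pos: [0.4854, -0.2706, 0.188]
ee_rot: [0.612, 0.791, -0.0, 0.0]
contact_force: [1.8, 0.7, -0.0]
gripper_width: 0.996
finger_force: 0.0
```

```bash
python3 - <<'E'
from h import *
c=cap('wrist','w1.png');s=bot.observe();print(s['tcp_pos'],s['ee_rot'])
P=pts(c);hsv=cv2.cvtColor(c['frame'],cv2.COLOR_RGB2HSV)
X,Y,Z=[P[...,i] for i in range(3)]
reg=(X>.4)&(X<.62)&(Y>-.5)&(Y<-.2)
for nm,m in(('head',reg&(Z>.053)&(Z<.07)),('handle',reg&(Z>.036)&(Z<.049)&((X-.487)**2+(Y+.27)**2>.03**2))):
    k,l,st,ce=cv2.connectedComponentsWithStats(m.astype(np.uint8))
    for i in range(1,k):
        if st[i,4]>150:
            q=P[l==i];lo,hi=np.percentile(q,2,0),np.percentile(q,98,0);print(nm,st[i,4],ce[i],((lo+hi)/2).round(4),lo.round(3),hi.round(3),cv2.fitLine(q[:,:2].astype(np.float32),cv2.DIST_L2,0,.01,.01).ravel())
E
```

```text
[ 0.48177051 -0.27267098  0.1831208 ] [ 0.61311772  0.78998327 -0.00270436 -0.00240514]
head 1649 [276.86719224 201.20739842] [ 0.487  -0.271   0.0588] [ 0.468 -0.29   0.057] [ 0.506 -0.252  0.061] [ 0.2648194  -0.964298    0.48683056 -0.27057967]
handle 2346 [276.7144075  281.57033248] [ 0.5117 -0.3663  0.0401] [ 0.489 -0.432  0.037] [ 0.535 -0.301  0.043] [ 0.24990281 -0.9682709   0.5109229  -0.36299735]
```

View pics/w1.png

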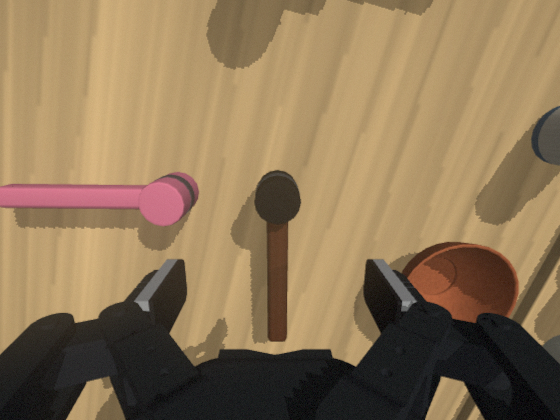

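The wrist view shows the mallet head at (277,197) and the handle centred between the pads, running down to (277,340). The pink decoy and the bowl are clear. I'll go down to grip the handle.

>>> {"name": "apply_moves", "arguments": {"rows": [[[10,-24,0],[0,0,0]],[[8,-23,-20],[0,0,0]],[[0,0,-45],[0,0,0]],[[0,0,-45],[0,0,0]],[[0,0,-20],[0,0,0]],[[0,0,0],[0,0,0]],[[0,0,0],[0,0,0]],[[0,0,0],[0,0,0]]]}}

```text
clock: 3.15
tcp_pos: [0.5051, -0.3155, 0.0608]
ee_rot: [0.611, 0.792, 0.0, 0.001]
contact_force: [-1.0, 0.3, 0.0]
gripper_width: 1.005
finger_force: 0.0
```

>>> {"name": "apply_moves", "arguments": {"rows": [[[-5,-4,-20],[0,0,0]],[[0,0,-18],[0,0,0]],[[0,0,-10],[0,0,0]],[[0,0,0],[0,0,0]],[[0,0,0],[0,0,0]],[[0,0,0],[0,0,0]],[[0,0,0],[0,0,0]],[[0,0,0],[0,0,0]]]}}

```text
clock: 4.15
tcp_pos: [0.4991, -0.319, 0.0113]
ee_rot: [0.611, 0.792, 0.0, 0.0]
contact_force: [-0.7, 0.2, 0.2]
gripper_width: 1.004
finger_force: 0.0
```

>>> {"name": "apply_moves", "arguments": {"rows": [[[0,0,0],[0,0,0]],[[0,0,0],[0,0,0]],[[0,0,0],[0,0,0]],[[0,0,0],[0,0,0]],[[0,0,0],[0,0,0]],[[0,0,0],[0,0,0]],[[0,0,0],[0,0,0]],[[0,0,0],[0,0,0]]], "hand": 0, "newtons": 115}}

```text
clock: 5.15
tcp_pos: [0.4993, -0.319, 0.0113]
ee_rot: [0.611, 0.792, 0.0, 0.0]
contact_force: [0.8, 1.0, 5.1]
gripper_width: 0.238
finger_force: 112.2
```

>>> {"name": "apply_moves", "arguments": {"rows": [[[0,0,20],[0,0,0]],[[0,0,40],[0,0,0]],[[0,15,50],[0,0,0]],[[0,45,40],[0,0,0]],[[0,50,0],[0,0,0]],[[0,50,0],[0,0,0]],[[0,25,0],[0,0,0]],[[0,0,0],[0,0,0]]]}}

```text
clock: 6.15
tcp_pos: [0.4983, -0.1312, 0.1611]
ee_rot: [0.609, 0.793, 0.0, -0.001]
contact_force: [-0.6, -0.2, -4.9]
gripper_width: 0.239
finger_force: 113.2
```

```bash
python3 - <<'E'
from h import *
c=cap('wrist','w2.png');s=bot.observe();print(s['tcp_pos'],s['ee_rot'],s['contact_force'],s['torque'])
P=pts(c);hsv=cv2.cvtColor(c['frame'],cv2.COLOR_RGB2HSV);H,S,V=[hsv[...,i].astype(int) for i in range(3)]
X,Y,Z=[P[...,i] for i in range(3)]
def rep(nm,m):
    k,l,st,ce=cv2.connectedComponentsWithStats(m.astype(np.uint8))
    for i in range(1,k):
        if st[i,4]>100:
            q=P[l==i];lo,hi=np.percentile(q,2,0),np.percentile(q,98,0);print(nm,st[i,4],ce[i].round(),((lo+hi)/2).round(4),lo.round(3),hi.round(3))
rep('pin',((H<7)|(H>173))&(S>140)&(Z>.08)&(Z<.1)&(Y>-.1))
rep('captop',(Z>.2)&(Z<.214)&(Y>.02))
t=s['tcp_pos'];rep('head',(np.hypot(X-t[0]+.0123,Y-t[1]-.0487)<.03)&(Z>.18)&(Z<.25)&(V<90))
E
```

```text
[ 0.49834535 -0.1332169   0.16128147] [ 6.10394946e-01  7.92097123e-01 -1.99164268e-04 -3.44355848e-04] [-0.22219159 -0.16623826 -4.1950422 ] [-0.23610554 -0.02701496 -0.01829384]
pin 783 [309.  12.] [0.4826 0.0059 0.0895] [ 0.473 -0.002  0.088] [0.492 0.013 0.091]
head 13215 [276. 189.] [ 0.4855 -0.0837  0.2091] [ 0.467 -0.103  0.207] [ 0.504 -0.065  0.211]
```

View pics/w2.png

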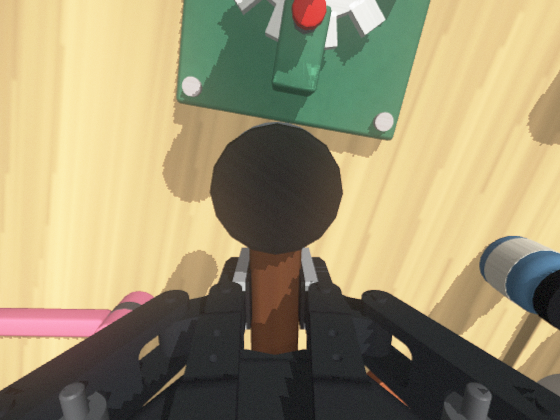

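The wrist view shows the mallet held level, with its head at (276,189). The red pin is at (309,12), and the blue jar is clear. I'll carry the mallet over the pin.

>>> {"name": "apply_moves", "arguments": {"rows": [[[-3,30,0],[0,0,0]],[[0,40,0],[0,0,0]],[[0,22,-10],[0,0,0]],[[0,0,-20],[0,0,0]],[[0,0,-15],[0,0,0]],[[0,0,0],[0,0,0]],[[0,0,0],[0,0,0]],[[0,0,0],[0,0,0]]]}}

```text
clock: 7.2
tcp_pos: [0.4965, -0.0423, 0.1167]
ee_rot: [0.611, 0.791, 0.0, 0.0]
contact_force: [-0.0, 1.1, -4.1]
gripper_width: 0.24
finger_force: 112.9
```

>>> {"name": "apply_moves", "arguments": {"rows": [[[0,0,-6],[0,0,0]],[[0,0,-6],[0,0,0]],[[0,0,-6],[0,0,0]],[[0,0,-6],[0,0,0]],[[0,0,-6],[0,0,0]],[[0,0,-4],[0,0,0]],[[0,0,0],[0,0,0]],[[0,0,0],[0,0,0]]]}}

```text
clock: 8.2
tcp_pos: [0.4967, -0.0423, 0.0825]
ee_rot: [0.611, 0.791, 0.0, 0.001]
contact_force: [-0.6, -1.8, 8.4]
gripper_width: 0.242
finger_force: 115.2
```

>>> {"name": "apply_moves", "arguments": {"rows": [[[0,0,-2],[0,0,0]],[[0,0,-1],[0,0,0]],[[0,0,0],[0,0,0]],[[0,0,0],[0,0,0]],[[0,0,0],[0,0,0]],[[0,0,0],[0,0,0]],[[0,0,0],[0,0,0]],[[0,0,0],[0,0,0]]]}}

```text
clock: 9.2
tcp_pos: [0.4973, -0.0433, 0.0805]
ee_rot: [0.612, 0.791, 0.001, 0.001]
contact_force: [-3.0, -3.0, 18.5]
gripper_width: 0.239
finger_force: 117.2
```

```bash
python3 - <<'E'
from h import *
c=cap('wrist','w3.png');s=bot.observe();print(s['tcp_pos'],s['contact_force'],s['torque'])
P=pts(c);X,Y,Z=[P[...,i] for i in range(3)]
t=s['tcp_pos'];m=(np.hypot(X-t[0]+.0128,Y-t[1]-.0495)<.02)&(Z>.1)&(Z<.17)
q=P[m];A=np.c_[q[:,:2]-q[:,:2].mean(0),np.ones(len(q))];print(m.sum(),q.mean(0),np.linalg.lstsq(A,q[:,2],rcond=None)[0])
E
```

```text
[ 0.49734609 -0.04327295  0.08056054] [-3.81312425 -4.24892008 19.48451617] [-0.08438277  1.05601141  0.157636  ]
12384 [0.48410027 0.0067922  0.13107916] [-0.00146228 -0.07648145  0.13107916]
```

>>> {"name": "apply_moves", "arguments": {"rows": [[[0,0,10],[0,0,0]],[[0,0,30],[0,0,0]],[[0,-10,40],[0,0,0]],[[0,-45,0],[0,0,0]],[[0,-50,0],[0,0,0]],[[0,0,0],[0,0,0]],[[0,0,0],[0,0,0]],[[0,0,0],[0,0,0]]]}}

```text
clock: 10.25
tcp_pos: [0.496, -0.1453, 0.1587]
ee_rot: [0.61, 0.792, 0.0, -0.001]
contact_force: [-1.0, 0.0, -5.2]
gripper_width: 0.238
finger_force: 113.7
```

```bash
python3 - <<'E'
from h import *
s=bot.observe();print(s['tcp_pos'],s['contact_force'],s['torque'])
for n in('wrist','scene','top'):
    c=cap(n,n+'4.png')
    P=pts(c);hsv=cv2.cvtColor(c['frame'],cv2.COLOR_RGB2HSV);H,S,V=[hsv[...,i].astype(int) for i in range(3)]
    X,Y,Z=[P[...,i] for i in range(3)]
    m=((H<7)|(H>173))&(S>140)&(np.hypot(X-.4826,Y-.008)<.02)&(Z<.12);print(n,m.sum(),np.median(P[m],0))
    if n=='wrist':
        t=s['tcp_pos'];m=(np.hypot(X-t[0]+.0128,Y-t[1]-.0495)<.018)&(Z>t[2]+.03)&(Z<t[2]+.09)
        q=P[m];A=np.c_[q[:,:2]-q[:,:2].mean(0),np.ones(len(q))];print(m.sum(),q.mean(0),np.linalg.lstsq(A,q[:,2],rcond=None)[0])
        m=(np.hypot(X-t[0]+.0128,Y-t[1]-.0495)<.035)&(Z>t[2]+.04)&(Z<t[2]+.09)
        q=P[m];print(np.percentile(q,2,0),np.percentile(q,98,0))
E
```

```text
[ 0.49596287 -0.14533278  0.15868332] [-0.99658839  0.04422925 -5.15124242] [-0.17028201 -0.02855915 -0.02341998]
wrist 307 [0.48390904 0.00156976 0.07140724]
10232 [ 0.48292636 -0.0950432   0.20916948] [-0.01389041  0.03130281  0.20916948]
[ 0.46406209 -0.11846682  0.20704844] [ 0.50176264 -0.07943363  0.21066295]
scene 18 [0.48561768 0.01027562 0.07133199]
top 24 [0.48377581 0.00884247 0.07238839]
```

The pin head is at z ≈ 0.072 in all three views, so it is fully home. Now I'll put the mallet back.

>>> {"name": "apply_moves", "arguments": {"rows": [[[0,-50,0],[0,0,0]],[[3,-60,0],[0,0,0]],[[0,-45,-20],[0,0,0]],[[0,0,-50],[0,0,0]],[[0,0,-45],[0,0,0]],[[0,0,-22],[0,0,0]],[[0,0,0],[0,0,0]],[[0,0,0],[0,0,0]]]}}

```text
clock: 11.4
tcp_pos: [0.5003, -0.3027, 0.0238]
ee_rot: [0.611, 0.792, 0.0, 0.001]
contact_force: [-0.5, 0.4, -4.7]
gripper_width: 0.241
finger_force: 113.5
```

>>> {"name": "apply_moves", "arguments": {"rows": [[[0,0,-4],[0,0,0]],[[0,0,-3],[0,0,0]],[[0,0,-3],[0,0,0]],[[0,0,-2],[0,0,0]],[[0,0,0],[0,0,0]],[[0,0,0],[0,0,0]],[[0,0,0],[0,0,0]],[[0,0,0],[0,0,0]]]}}

```text
clock: 12.4
tcp_pos: [0.499, -0.3019, 0.0102]
ee_rot: [0.611, 0.792, 0.0, -0.0]
contact_force: [-0.9, -0.1, -1.7]
gripper_width: 0.242
finger_force: 114.4
```

>>> {"name": "apply_moves", "arguments": {"rows": [[[0,0,0],[0,0,0]],[[0,0,0],[0,0,0]],[[0,0,0],[0,0,0]],[[0,0,0],[0,0,0]],[[0,0,0],[0,0,0]],[[0,0,15],[0,0,0]],[[0,0,40],[0,0,0]],[[0,0,60],[0,0,0]]], "hand": 1, "newtons": 40}}

```text
clock: 13.4
tcp_pos: [0.4981, -0.3014, 0.1261]
ee_rot: [0.611, 0.792, -0.0, -0.001]
contact_force: [0.7, -0.3, 0.4]
gripper_width: 1.0
finger_force: 0.0
```

>>> {"name": "apply_moves", "arguments": {"rows": [[[0,30,55],[0,0,0]],[[0,45,55],[0,0,0]],[[0,55,50],[0,0,0]],[[0,60,0],[0,0,0]],[[0,60,0],[0,0,0]],[[-5,40,0],[0,0,0]],[[-5,10,0],[0,0,0]],[[0,0,0],[0,0,0]]]}}

```text
clock: 14.4
tcp_pos: [0.4887, -0.0165, 0.2709]
ee_rot: [0.611, 0.792, 0.0, 0.0]
contact_force: [0.6, -0.3, 0.4]
gripper_width: 1.0
finger_force: 0.0
```

```bash
python3 - <<'E'
from h import *
s=bot.observe();print(s['tcp_pos'],s['ee_rot'],s['joints'])
c=cap('wrist','w5.png')
P=pts(c);X,Y,Z=[P[...,i] for i in range(3)]
m=((Z>.199)&(Z<.215)&(np.hypot(X-.477,Y-.074)<.045)).astype(np.uint8)
k,l,st,ce=cv2.connectedComponentsWithStats(m);i=1+np.argmax(st[1:,4]);m=(l==i).astype(np.uint8)
cs=max(cv2.findContours(m,0,2)[0],key=cv2.contourArea);(u,v),r=cv2.minEnclosingCircle(cs);print(m.sum(),u,v,r,ray(c,u,v,.207),np.median(P[m>0],0),np.percentile(P[m>0],1,0),np.percentile(P[m>0],99,0))
# mallet
c=cap('top','t5.png');P=pts(c);X,Y,Z=[P[...,i] for i in range(3)]
m=(np.hypot(X-.487,Y+.253)<.03)&(Z>.05)&(Z<.07);print('mallet',np.median(P[m],0))
E
```

```text
[ 0.48870139 -0.01645164  0.27092217] [6.10906331e-01 7.91702833e-01 2.31756521e-04 1.58299930e-04] [-0.55584686  0.23299939  0.58576923  1.93668779 -0.15112117  1.01429566
  0.35395468]
7233 293.0 88.0 50.15984344482422 [0.4762581  0.07488893 0.207     ] [0.47608967 0.07505251 0.20713096] [0.44858522 0.04639772 0.20508601] [0.50413728 0.10161909 0.2090058 ]
mallet [ 0.48520804 -0.25180324  0.05967308]
```

View pics/w5.png

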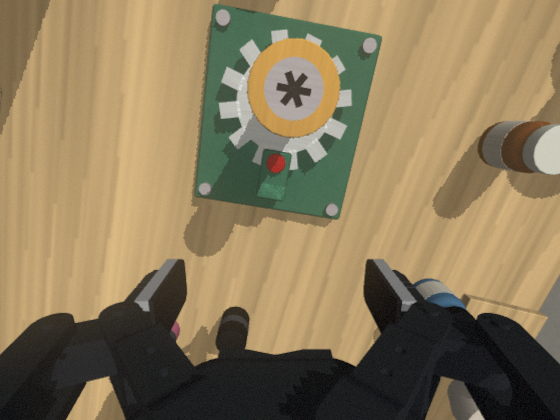

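The cap's star die is at (293,88), and ray casting puts it at (0.4763, 0.0750). The red pin sits down on its bracket at (276,163), and the mallet is standing on the bench. I'll move over the cap and partway down.

>>> {"name": "apply_moves", "arguments": {"rows": [[[-6,45,0],[0,0,0]],[[-6,46,0],[0,0,0]],[[0,0,0],[0,0,0]],[[0,0,-25],[0,0,0]],[[0,0,-25],[0,0,0]],[[0,0,0],[0,0,0]],[[0,0,0],[0,0,0]],[[0,0,0],[0,0,0]]]}}

```text
clock: 15.5
tcp_pos: [0.4778, 0.0745, 0.2214]
ee_rot: [0.611, 0.791, 0.001, 0.001]
contact_force: [0.7, -0.2, -0.1]
gripper_width: 1.0
finger_force: 0.0
```

>>> {"name": "apply_moves", "arguments": {"rows": [[[-1,0,-15],[0,0,0]],[[0,0,-20],[0,0,0]],[[0,0,-16],[0,0,0]],[[0,0,0],[0,0,0]],[[0,0,0],[0,0,0]],[[0,0,0],[0,0,0]],[[0,0,0],[0,0,0]],[[0,0,0],[0,0,0]]]}}

```text
clock: 16.5
tcp_pos: [0.4761, 0.0749, 0.1696]
ee_rot: [0.611, 0.792, 0.0, 0.0]
contact_force: [0.5, 0.8, -0.1]
gripper_width: 0.997
finger_force: 0.0
```

>>> {"name": "apply_moves", "arguments": {"rows": [[[0,0,0],[0,0,0]],[[0,0,0],[0,0,0]],[[0,0,0],[0,0,0]],[[0,0,0],[0,0,0]],[[0,0,0],[0,0,0]],[[0,0,0],[0,0,0]],[[0,0,0],[0,0,0]],[[0,0,0],[0,0,0]]], "hand": 0, "newtons": 60}}

```text
clock: 17.5
tcp_pos: [0.4767, 0.075, 0.17]
ee_rot: [0.611, 0.792, 0.001, 0.0]
contact_force: [-0.7, -0.6, 4.9]
gripper_width: 0.692
finger_force: 62.8
```

```bash
python3 - <<'E'
from h import *
s=bot.observe();print({k:np.round(v,4) for k,v in s.items()})
E
```

```text
{'clock': np.float64(17.5), 'joints': array([-0.6479,  0.3666,  0.4867,  2.0494, -0.2417,  0.7783,  0.2404]), 'joint_velocities': array([ 0.0007,  0.0006, -0.002 , -0.0023,  0.0004,  0.0011, -0.0029]), 'joint_efforts': array([ 9.89000e-02, -3.60068e+01,  4.79860e+00, -1.89085e+01,
        7.23000e-02, -1.50300e-01,  1.00000e-02]), 'tcp_pos': array([0.4767, 0.075 , 0.17  ]), 'ee_rot': array([6.111e-01, 7.916e-01, 7.000e-04, 4.000e-04]), 'contact_force': array([-0.7103, -0.5564,  4.9159]), 'torque': array([ 0.1332, -0.0356,  0.0111]), 'finger_force': np.float64(62.8401), 'gripper_width': np.float64(0.6922)}
```

Gripped. I'll feel anticlockwise with a small turn first.

>>> {"name": "apply_moves", "arguments": {"rows": [[[0,0,0],[0,0,0.03]],[[0,0,0],[0,0,0.03]],[[0,0,0],[0,0,0.03]],[[0,0,0],[0,0,0.03]],[[0,0,0],[0,0,0.03]],[[0,0,0],[0,0,0]],[[0,0,0],[0,0,0]],[[0,0,0],[0,0,0]]]}}

```text
clock: 18.5
tcp_pos: [0.4768, 0.0751, 0.1701]
ee_rot: [0.552, 0.834, 0.001, 0.0]
contact_force: [-0.9, 0.9, 5.8]
gripper_width: 0.688
finger_force: 64.5
```

```bash
python3 - <<'E'
from h import *
s=bot.observe();q=s['ee_rot'];print('yaw turned deg',np.degrees(2*np.arctan2(q[1],q[0]))-104.68,s['torque'],s['contact_force'],s['joints'])
E
```

```text
yaw turned deg 8.33947014403158 [ 0.28864524 -0.08641948 -1.38440263] [-0.87901387  0.94818398  5.80827824] [-0.61932117  0.36187517  0.45149643  2.04789423 -0.2242053   0.77609759
  0.36922208]
```

The torque climbed to 1.4 N m, so that way is the dead stop. It should loosen clockwise.

>>> {"name": "apply_moves", "arguments": {"rows": [[[0,0,0],[0,0,-0.08]],[[0,0,0],[0,0,-0.08]],[[0,0,0],[0,0,-0.06]],[[0,0,0],[0,0,-0.06]],[[0,0,0],[0,0,-0.06]],[[0,0,0],[0,0,-0.06]],[[0,0,0],[0,0,0]],[[0,0,0],[0,0,0]]]}}

```text
clock: 19.5
tcp_pos: [0.477, 0.0753, 0.1701]
ee_rot: [0.705, 0.709, 0.001, 0.0]
contact_force: [-0.3, 0.1, 6.0]
gripper_width: 0.688
finger_force: 63.2
```

```bash
python3 - <<'E'
from h import *
s=bot.observe();q=s['ee_rot'];print('yaw turned deg',np.degrees(2*np.arctan2(q[1],q[0]))-104.68,s['torque'],s['contact_force'],s['joints'])
E
```

```text
yaw turned deg -14.310621420869708 [ 0.16766889 -0.13429983 -0.08759284] [-0.25282444  0.11312144  6.0458832 ] [-0.69550405  0.37609352  0.54678127  2.05137759 -0.2748109   0.78186568
  0.0231478 ]
```

>>> {"name": "apply_moves", "arguments": {"rows": [[[0,0,0],[0,0,-0.15]],[[0,0,0],[0,0,-0.15]],[[0,0,0],[0,0,-0.15]],[[0,0,0],[0,0,-0.15]],[[0,0,0],[0,0,-0.15]],[[0,0,0],[0,0,-0.15]],[[0,0,0],[0,0,-0.08]],[[0,0,0],[0,0,0]]]}}

```text
clock: 20.5
tcp_pos: [0.478, 0.0752, 0.1705]
ee_rot: [0.956, 0.294, 0.002, 0.0]
contact_force: [1.3, -0.3, 9.2]
gripper_width: 0.691
finger_force: 63.6
```

```bash
python3 - <<'E'
from h import *
s=bot.observe();q=s['ee_rot'];print('yaw turned deg',np.degrees(2*np.arctan2(q[1],q[0]))-104.68,s['torque'],s['contact_force'],s['joints'])
E
```

```text
yaw turned deg -70.4993860238763 [ 0.02657673 -0.2823143  -0.05202171] [ 1.29412361 -0.25256791  9.22653313] [-0.88141106  0.43517821  0.79551739  2.05886342 -0.42789738  0.81123718
 -0.80594641]
```

It turned 70° at low torque. I'll lift gently and watch the force.

>>> {"name": "apply_moves", "arguments": {"rows": [[[0,0,2],[0,0,0]],[[0,0,2],[0,0,0]],[[0,0,2],[0,0,0]],[[0,0,2],[0,0,0]],[[0,0,0],[0,0,0]],[[0,0,0],[0,0,0]],[[0,0,0],[0,0,0]],[[0,0,0],[0,0,0]]]}}

```text
clock: 21.5
tcp_pos: [0.4767, 0.0746, 0.1776]
ee_rot: [0.956, 0.294, 0.001, 0.0]
contact_force: [4.7, -0.4, 0.5]
gripper_width: 0.693
finger_force: 65.4
```

>>> {"name": "apply_moves", "arguments": {"rows": [[[0,0,5],[0,0,0]],[[0,0,10],[0,0,0]],[[0,0,15],[0,0,0]],[[0,0,20],[0,0,0]],[[0,0,20],[0,0,0]],[[0,0,5],[0,0,0]],[[0,0,0],[0,0,0]],[[0,0,0],[0,0,0]]]}}

```text
clock: 22.5
tcp_pos: [0.4753, 0.0748, 0.2517]
ee_rot: [0.956, 0.294, -0.001, -0.0]
contact_force: [0.5, 0.8, -0.6]
gripper_width: 0.69
finger_force: 66.0
```

```bash
python3 - <<'E'
from h import *
s=bot.observe();print(s['tcp_pos'],s['contact_force'],s['finger_force'])
a=cap('scene');b=cap('top');w=cap('wrist')
A=a['frame'][130:340,180:460];B=b['frame'][100:310,150:430]
im=np.vstack([np.hstack([A,B]),cv2.resize(w['frame'],(560,420))[:390]])
cv2.imwrite('pics/f.png',im[:,:,::-1])
for n,c in(('scene',a),('top',b)):
    P=pts(c);hsv=cv2.cvtColor(c['frame'],cv2.COLOR_RGB2HSV);H,S,V=[hsv[...,i].astype(int) for i in range(3)];X,Y,Z=[P[...,i] for i in range(3)]
    m=(H>8)&(H<30)&(S>90)&(np.hypot(X-.477,Y-.075)<.06)&(Z>.15);print(n,m.sum(),np.percentile(P[m],3,0) if m.any() else '',np.percentile(P[m],97,0) if m.any() else '')
    m=((H<7)|(H>173))&(S>140)&(np.hypot(X-.4826,Y-.008)<.02)&(Z<.12);print('pin',m.sum(),np.median(P[m],0) if m.any() else '')
E
```

```text
[0.47529576 0.07480409 0.25174814] [ 0.45478179  0.79877715 -0.59781752] 65.97577633336186
scene 266 [0.45331423 0.04818314 0.26042798] [0.50344086 0.10519865 0.2918782 ]
pin 18 [0.48619558 0.0111775  0.07239522]
top 125 [0.44346965 0.04459999 0.27287389] [0.47805001 0.07473724 0.3895071 ]
pin 25 [0.48383081 0.00905535 0.07276405]
```

View pics/f.png

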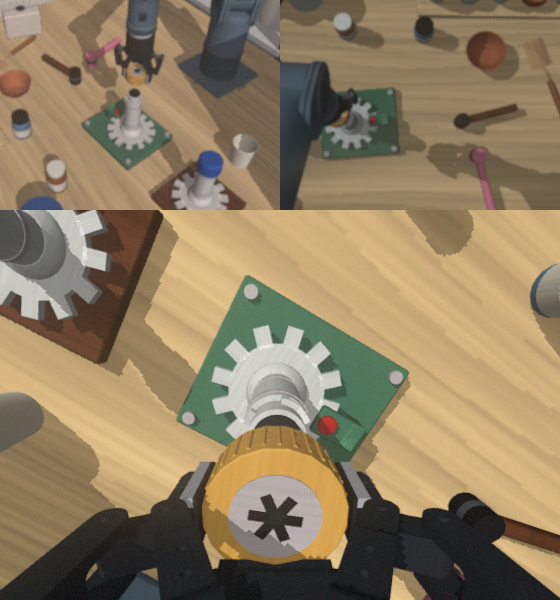

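The cap is off: it sits level in the gripper at (275,510) in the wrist view, with its rim about 60 mm above the bare barrel. The pin is home at (328,425), the mallet is standing on the bench, and the bystanders look untouched. Handing in.

```bash
python3 -c "
from station import bot
print(bot.sign_off())"
```

```text
the job is handed in; nothing more can be done
None
```

I handed the job in with no verdict shown: the pin is driven home, the mallet is back on the bench, and the cap, which loosened clockwise (left-hand thread), is held level about 60 mm above the barrel's mouth.

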